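# Set the test level and hold the module on the jig's sprung contact

## Robot

A 6-joint arm with a two-finger parallel gripper is mounted at the origin on the work surface. World frame = base frame: x ahead of the robot, y to its left, z up, the work surface at z = 0. Lengths are in mm, angles in degrees, forces in N, time in s.
With the tool pointing down it reaches from about 300 to 850 mm from the base axis. Payload 4.2 kg.
Tool frame: the origin (TCP) lies midway between the tips of the shut fingers; the grasp point (between the pads) lies 19 mm behind it; y points along the fingers, z is the direction in which the jaws open and shut, and the axes are right-handed (so a half turn about y gives the same grasp; the last joint's range is limited). The gripper opens to 91 mm and grips with 3 to 60 N. Pads are 32 mm wide; open, the fingers measure 118 mm over their backs; the gripper's body (76 mm by 178 mm) begins 60 mm behind the grasp point.
Start: joints at [-64.229, 18.312, 89.639, -0, 72.044, -1.146], TCP at [260.313, -512.719, 213.976] pointing down, gripper open.
Joint ranges: [-177.97, 177.97], [-48.28, 115.42], [12.27, 149.76], [-77.06, 257.06], [2.81, 150.46], [-146.56, 146.56]. Speed limits (degrees/s): [147.25, 147.25, 180, 180, 180, 180].

## Interface

Orientations are given as [roll, pitch, yaw] about the fixed x, y, z axes, in that order (R = Rz(yaw) Ry(pitch) Rx(roll)).
In Python, from workcell import env gives the robot as it stands.
- The arm moves only by the shell command python3 -m handwheel 'ROWS' [FORCE]. ROWS is JSON, a list of rows, each a list of 3 entries, a list of its own where there are three numbers: the opening, from 0 (shut) to 1 (fully open), then the shift along the tool's x, y, z in mm, then the turn, a rotation vector about the tool's x, y, z in degrees. A call has exactly 10 rows; each row shifts and turns the commanded pose from where the row before left it, along the tool's axes as they then stand; what a row does not reach is not made up. A row lasts 1/12 s, in which the tool goes at most 41.7 mm and 7.16 degrees, less where a joint would pass 70% of its speed; a pose out of reach is approached as far as the arm can. A call is refused whole if a number of a shift passes 41.7 or a number of a turn 7.16, either way. A call with a gripper value outside its range is refused whole. The fingers move at their own pace and stop on an object; FORCE is the grip in N (left out, the last holds). Time passes only in rows, so rows that do not move let the fingers close, or fill a call up. It gives the time, the measured TCP pose, the force and the opening at its end, in the units of the state.
- env.state(): the state, without advancing time (a new reading comes with each control period).
- env.grab_frame(name): name is "scene" or "top"; returns the picture (384x512x3 uint8, red, green, blue); there is no depth.
- env.camera_info(name): a dict with "fx", "fy", "cx", "cy" (pixels), "camera_from_world" (4x4, takes a point from world to camera coordinates). Camera axes: x right, y down, z forward; pixel columns grow to the right and rows downward; lengths in mm; the calibration is good to about 2 mm. A picture is of the moment at which its call begins. camera_info takes no time and is no camera call.
- env.job_done(): hands the job in, once; it reports no verdict.
Trained networks look in the newest picture that a camera, given by its name, has taken for a name from the list of things; names that differ only in an ending like _2 or _b are one class to them, and where a whole thing is asked for, a point or a joint stands for the part that bears it (a point fixed in the world has none). Each returns a list of dicts, best first, with "p" (0 to 1); they miss things now and then, are a little off and sometimes report something else, mostly with a low value. They report only what shows in the picture. A call takes as long as a camera call. They do not tell look-alikes from the thing itself.
- env.masks_of(camera, label): "region" (384x512 bool, what is visible of it) and "location" ([column, row] in pixels, amid what is visible of it).
The state is a dict: "time_s": time; "qpos": joint angles; "qvel": joint speeds; "effort": joint torques, N m; "ee_pos": TCP position; "ee_rot": TCP orientation; "force": force on the tool from outside, world axes, zero at the start; "torque": the same for the moment, N m; "gripper_width": finger opening in mm.
Only numpy, scipy, OpenCV 4.12 (cv2) and the standard library are available. Lean on these libraries where they do the work, as an engineer would, in place of code of your own. Each camera call takes 0.05 s, during which the arm holds its last target.

## Task

First slide the blue fader cap on the grey-topped level unit along its slot until its white line stands on the orange mark. Then push the red module along its channel in the wooden test jig, against the sprung brass contact, until it meets the two steel stops, and keep it pressed firmly against them, without ramming it: the program finishes while still holding it there. Leave the fader on its mark and everything else on the table where it is.

Things in the scene. Friction and masses are not known exactly. Their poses are not given: they have to be found in the camera images.
- fader_unit: The level unit: a fixed black box with a grey top, 160 mm (x) by 220 mm (y) by 45 mm high, origin under its middle. A straight slot runs along its y axis at x = -30 mm; the blue fader cap slides in it. A solder reel stands on the +x half of its top.
- cap_mid (a point): Centre of the fader cap: a blue block 24 mm across the slot, 16 mm along it, 20 mm high, with a white line across its top. It slides stiffly (about 1.5 N) along the slot with 110 mm of travel (y = -55 to +55 mm of the unit) and stays where it is left. This point is 11 mm above the unit's flat top.
- mark: The orange mark: two flat strips of tape in one line, one either side of the slot, 4 mm wide, too thin to touch, on the unit's top 45 mm above the table. Origin on the slot's centre line; x points across the slot, y along it. At the start the cap is 25 to 100 mm to its -y side. The cap is on the mark when its centre is at y = 0 in this frame, within 5 mm.
- jig: The fixed test jig: pine base, x -120 to +200 mm, y +-65 mm, 18 mm high. A channel runs along its x axis between two aluminium rails (inner faces y = +-22 mm, 8 mm thick, tops 28 mm above the table, x -110 to +70 mm). Origin under the base on the channel's centre line; the module is pushed to +x. A small screw jar stands on the base beyond the stops.
- stops: Two steel stops at the channel's end, fixed to the jig; same origin and axes as jig. Faces at x = 70 mm, y = +-14.5 mm, 8 mm wide, 29 to 55 mm above the table, on a blue block (x 86 to 120 mm, 66 mm high). At least 2 N of the push must rest on them; more than 50 N is ramming.
- module_mid (a point): Centre of the module: a loose red box with aluminium fins on top, 70 mm (x, along the channel) by 40 mm (y) by 48 mm high, 0.17 to 0.35 kg. It stands in the channel on the base with 2 mm play each side, this point 42 mm above the table. In the jig's frame it starts at x = -65 to -15 mm, touches the contact at x = 23 mm and the stops at x = 35 mm.
- module: The same module, origin at the centre of its underside, 24 mm below module_mid; z is its upright axis, x points along the channel to the stops.
- contact (a joint): Sprung brass contact between the stops (round head 14 mm wide, 42 mm above the table, face at x = 58 mm of the jig when out). In m: 0 when out, grows as it is pressed to +x, 0.012 when the module meets the stops. The spring pushes back with 3 N at first, 9 N at the stops, and throws the module back if let go. 12 to 20 N holds it on the stops, more if the grip also presses it down on the base (friction); it may be lifted 2 mm.
- solder_reel: Bystander, leave alone: small grey solder reel, 36 mm wide, 26 mm high, on the level unit. Origin under its middle.
- screw_jar: Bystander, leave alone: small glass jar with a black lid, 36 mm wide, 34 mm high, on the jig's base. Origin under its middle.
- purple_spool: Bystander, leave alone: purple wire spool, 52 mm wide, 45 mm high. Origin under its middle.
- yellow_spool: Bystander, leave alone: yellow wire spool, 52 mm wide, 45 mm high. Origin under its middle.
- paper_cup: Bystander, leave alone: brown paper cup, 76 mm wide, 90 mm high. Origin under its middle.
- circuit_board: Bystander, leave alone: green circuit board, 60 by 90 mm, 20 mm high. Origin under its middle.
- screwdriver: Bystander, leave alone: orange screwdriver, 170 mm long. Origin under its middle.
Not all that is in view belongs to the job. What is shaped like the module but green is not meant.

How it is judged (in metres and radians):
On the way, in this order (a step that is already met when the one before it is completed fails the run):
1. the fader cap stands on the orange mark, the module not yet pushed home (y of cap_mid in the frame of mark between -0.005 and 0.005 m and value of joint contact below 0.003 m), for 0.2 s.
2. the module is pressed through the sprung contact onto the stops (value of joint contact above 0.0105 m and contact force between module and stops above 2 N and angle between module's own z axis and vertical below 0.15 rad), for 0.3 s.
At the end, for the whole second after the job is handed in: The module is held still on the steel stops (contact pressed in more than 10.5 mm, 2 to 50 N between module and stops, module upright), and the fader cap is within 5 mm of the orange mark (all of step 2 and y of cap_mid in the frame of mark between -0.005 and 0.005 m and contact force between module and stops below 50 N and linear speed of module below 0.01 m/s); the arm keeps its last pose, push and grip.
It fails at once if the module is rammed against the stops (over 50 N) (contact force between module and stops above 50 N).
It fails at once if another thing on the table is pushed out of its place (over 30 mm) (distance of any of solder_reel, screw_jar, purple_spool, yellow_spool, paper_cup, circuit_board, screwdriver from where it was at the start of the episode above 0.03 m).
It also fails if it takes over 53 s, if anything falls off the work surface, if the arm or the gripper's body presses on something with over 40 N, if the wrist force passes 120 N, or if a joint passes its speed limit or range.

## Working session

There is one attempt and no reset: what is moved stays moved. The work goes in short steps, Python scripts to look and compute and a shell command to move; the robot and the scene stay as the last step left them, time stands still between calls to the robot, and variables do not carry over. Pictures are saved under pics/ and viewed, and the job is handed in when it is done.

```bash
mkdir -p pics; ls
python3 - <<'E'
from workcell import env
import cv2
for n in ("scene","top"):
    im=env.grab_frame(n); cv2.imwrite(f"pics/{n}0.png",im[:,:,::-1])
    c=env.camera_info(n); print(n,c["fx"],c["cx"],c["cy"]); print(c["camera_from_world"])
print(env.state())
E
```

```text
pics
scene 461.6728741954049 254.04223625723583 192.02954199872067
[[-4.60241821e-01  8.87744748e-01  9.31287607e-03  2.08037708e+02]
 [ 7.38974337e-01  3.88884921e-01 -5.50168562e-01 -3.75841570e+02]
 [-4.92030888e-01 -2.46328604e-01 -8.35001691e-01  1.72938023e+03]
 [ 0.00000000e+00  0.00000000e+00  0.00000000e+00  1.00000000e+00]]
top 441.88557884798604 255.73791513554272 190.1324719574129
[[ 2.58316964e-03 -9.99961743e-01 -8.35705185e-03  3.49890955e+01]
 [-9.90490790e-01 -1.40896469e-03 -1.37571834e-01  5.36217892e+02]
 [ 1.37554796e-01  8.63295427e-03 -9.90456536e-01  1.39951040e+03]
 [ 0.00000000e+00  0.00000000e+00  0.00000000e+00  1.00000000e+00]]
{'time_s': 0.1, 'qpos': array([-6.42285908e+01,  1.83465429e+01,  8.96976404e+01, -5.30048287e-04,
        7.20432892e+01, -1.14484639e+00]), 'qvel': array([ 0.02744327, -0.03412822, -0.06483518, -0.05945991,  0.07276756,
       -0.0253803 ]), 'effort': array([ 5.40843175e-04, -4.13331592e+01, -2.32510775e+01,  7.28170085e-02,
        4.21498634e-02, -6.48676905e-05]), 'ee_pos': array([ 260.11390582, -512.31412529,  213.23076821]), 'ee_rot': array([-9.00874650e+01,  1.24381932e-03, -1.53083582e+02]), 'force': array([ 0.18474166, -0.1578161 , -0.39258496]), 'torque': array([ 0.008517  ,  0.02852612, -0.05402895]), 'gripper_width': 91.12714789332679}
```

View pics/scene0.png

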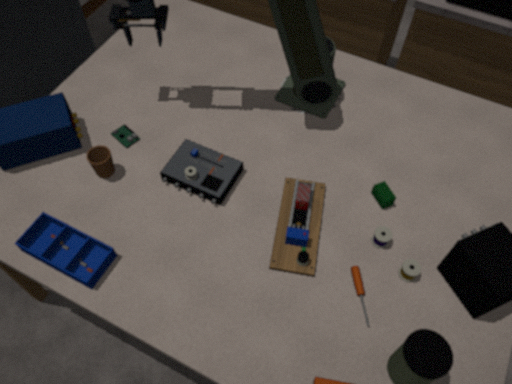

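View pics/top0.png

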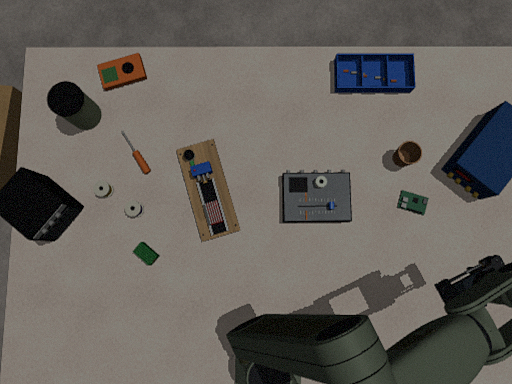

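Run:
```python
import cv2,numpy as np
a=cv2.imread("pics/top0.png");s=cv2.imread("pics/scene0.png")
u=cv2.resize(a[160:230,270:360],None,fx=8,fy=8,interpolation=cv2.INTER_CUBIC)
cv2.imwrite("pics/c1.png",cv2.convertScaleAbs(u,alpha=1.8))
u=cv2.resize(a[130:250,165:250],None,fx=5,fy=5,interpolation=cv2.INTER_CUBIC)
v=cv2.resize(s[170:280,260:345],None,fx=4,fy=5.4,interpolation=cv2.INTER_CUBIC)
v=cv2.resize(s[170:280,260:335],None,fx=4.8,fy=600/110,interpolation=cv2.INTER_CUBIC)
u=cv2.resize(u,(u.shape[1],600)); v=cv2.resize(v,(v.shape[1],600))
cv2.imwrite("pics/c2.png",cv2.convertScaleAbs(np.hstack([u,v])[:,:800],alpha=1.8))
```

```text
(no output)
```

View pics/c1.png

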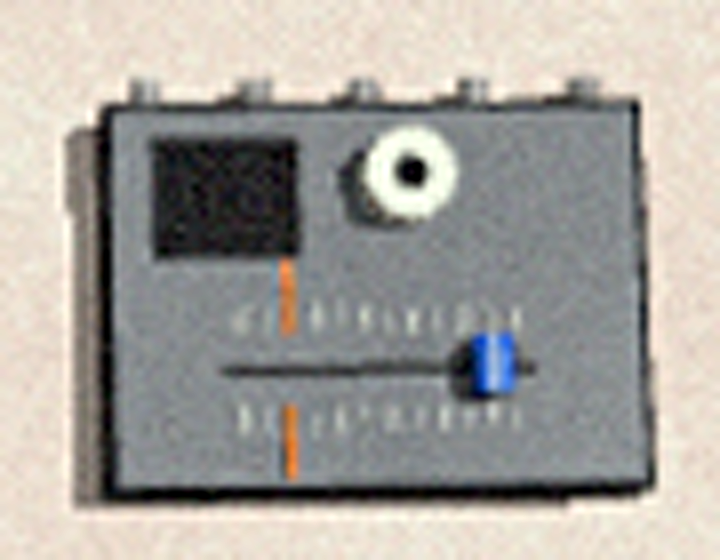

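View pics/c2.png

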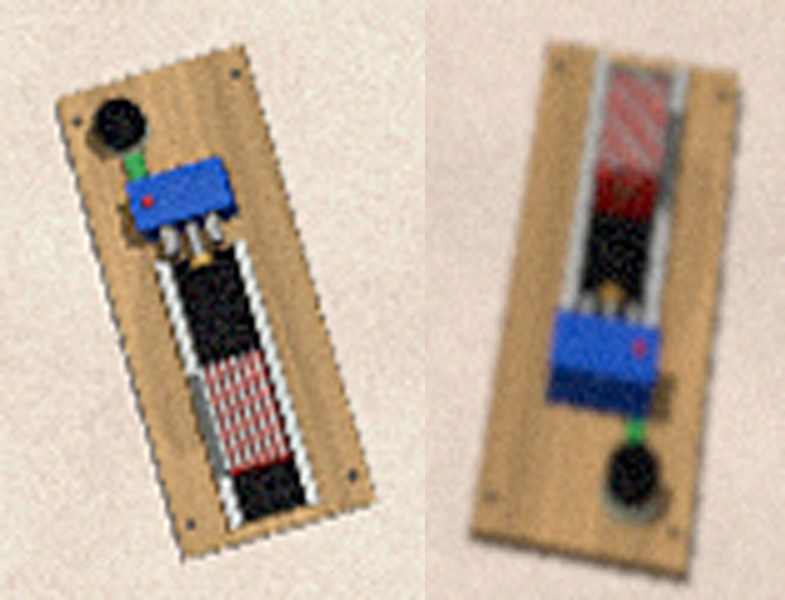

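```bash
cat > h.py <<'E'
import numpy as np
from workcell import env
def bp(n,uv,z):
    c=env.camera_info(n);M=np.array(c["camera_from_world"]);R=M[:3,:3];t=M[:3,3]
    d=R.T@np.array([(uv[0]-c["cx"])/c["fx"],(uv[1]-c["cy"])/c["fy"],1]);o=-R.T@t
    return o+d*(z-o[2])/d[2]
def pr(n,p):
    c=env.camera_info(n);M=np.array(c["camera_from_world"]);q=M[:3,:3]@np.array(p)+M[:3,3]
    return np.array([c["fx"]*q[0]/q[2]+c["cx"],c["fy"]*q[1]/q[2]+c["cy"]])
def rect(P):  # P ordered; returns centre, angle
    P=np.array(P)[:,:2];return P.mean(0)
E
python3 - <<'E'
from h import *
np.set_printoptions(precision=1,suppress=True)
f1=lambda p:[270+(p[0]+.5)/8-.5,160+(p[1]+.5)/8-.5]
f2=lambda p:[165+(p[0]+.5)/5-.5,130+(p[1]+.5)/5-.5]
def show(name,pts,f,z):
    P=np.array([bp("top",f(p),z)[:2] for p in pts]);print(name,P.tolist() if 0 else P.round(1).tolist(),"c",P.mean(0))
    for i in range(len(P)):
        d=P[(i+1)%len(P)]-P[i];print("   edge",np.hypot(*d).round(1),np.degrees(np.arctan2(d[1],d[0])).round(2))
show("unit",[(103,103),(638,101),(653,487),(113,487)],f1,45)
show("mark",[(288,297),(292,441)],f1,45)
show("cap",[(495,362)],f1,66)
show("slot",[(222,371),(535,368)],f1,45)
show("jig",[(57,102),(242,45),(376,503),(185,560)],f2,18)
show("mod",[(205,362),(263,348),(291,458),(233,474)],f2,66)
for l in ("fader_unit","cap_mid","jig","module"):
  for n in ("top","scene"):
    r=env.masks_of(n,l)[:2]
    print(n,l,[(x["p"],x["location"],int(x["region"].sum())) for x in r])
E
```

```text
unit [[593.2, -50.6], [594.3, -267.6], [437.7, -269.4], [437.2, -53.7]] c [ 515.6 -160.4]
   edge 217.0 -89.72
   edge 156.6 -179.33
   edge 215.7 90.11
   edge 156.0 1.14
mark [[514.0, -124.7], [455.8, -125.5]] c [ 484.9 -125.1]
   edge 58.1 -179.16
   edge 58.1 0.84
cap [[485.6, -204.0]] c [ 485.6 -204. ]
   edge 0.0 0.0
slot [[484.0, -97.8], [485.4, -223.4]] c [ 484.7 -160.6]
   edge 125.6 -89.35
   edge 125.6 90.65
jig [[673.9, 303.1], [713.0, 180.0], [407.1, 87.8], [369.9, 211.5]] c [541.  195.6]
   edge 129.2 -72.36
   edge 319.5 -163.23
   edge 129.2 106.72
   edge 317.5 16.77
mod [[493.9, 195.0], [502.9, 158.2], [433.0, 139.5], [422.8, 176.0]] c [463.1 167.2]
   edge 37.8 -76.22
   edge 72.3 -165.01
   edge 37.9 105.57
   edge 73.5 14.96
top fader_unit [(0.66, [315.2, 198.1], 3269), (0.5, [190.8, 159.0], 103)]
scene fader_unit [(0.85, [200.7, 168.5], 3033)]
top cap_mid [(0.62, [332.0, 207.5], 43), (0.35, [100.3, 188.7], 302)]
scene cap_mid [(0.54, [193.8, 155.6], 54)]
top jig [(0.96, [203.4, 187.4], 3337)]
scene jig [(0.79, [297.7, 231.5], 3687)]
top module [(0.92, [146.4, 254.9], 350), (0.67, [213.9, 213.0], 270)]
scene module [(0.95, [383.4, 195.4], 414), (0.72, [304.1, 196.3], 348)]
```

```bash
cat > ov.py <<'E'
from h import *
import cv2
U=dict(o=(515.6,-160.4),a=.6); J=dict(o=(502.7,184.0),a=16.9); MX=-42.8
def w(F,x,y,z):
    a=np.radians(F['a']);return [F['o'][0]+x*np.cos(a)-y*np.sin(a),F['o'][1]+x*np.sin(a)+y*np.cos(a),z]
def draw(n,src,out,box,s,caploc=-43.6,mk=35):
    im=cv2.imread(src);x0,y0,x1,y1=box
    im=cv2.convertScaleAbs(cv2.resize(im[y0:y1,x0:x1],None,fx=s,fy=s,interpolation=cv2.INTER_CUBIC),alpha=1.8)
    def poly(F,pts,col,closed=True):
        P=np.array([((pr(n,w(F,*p))-[x0,y0]+.5)*s-.5) for p in pts]).round().astype(int)
        cv2.polylines(im,[P],closed,col,1)
    R=lambda a,b,c,d,z:[(a,c,z),(b,c,z),(b,d,z),(a,d,z)]
    poly(U,R(-80,80,-110,110,45),(0,255,0));poly(U,[(-30,-55,45),(-30,55,45)],(0,255,255),False)
    poly(U,R(-42,-18,caploc-8,caploc+8,66),(0,255,255))
    poly(U,[(-60,mk,45),(0,mk,45)],(255,255,0),False)
    poly(J,R(-120,200,-65,65,18),(0,255,0));
    poly(J,R(-110,70,22,30,28),(0,255,0));poly(J,R(-110,70,-30,-22,28),(0,255,0))
    poly(J,R(86,120,-30,30,66),(255,255,0));poly(J,R(MX-35,MX+35,-20,20,66),(0,255,255))
    cv2.imwrite(out,im)
E
python3 - <<'E'
from ov import *
draw("top","pics/top0.png","pics/o1.png",(270,160,360,230),8)
draw("top","pics/top0.png","pics/o2.png",(165,130,250,250),5)
draw("scene","pics/scene0.png","pics/o3.png",(260,170,335,280),5)
draw("scene","pics/scene0.png","pics/o4.png",(155,130,250,210),7)
E
```

```text
(no output)
```

View pics/o1.png

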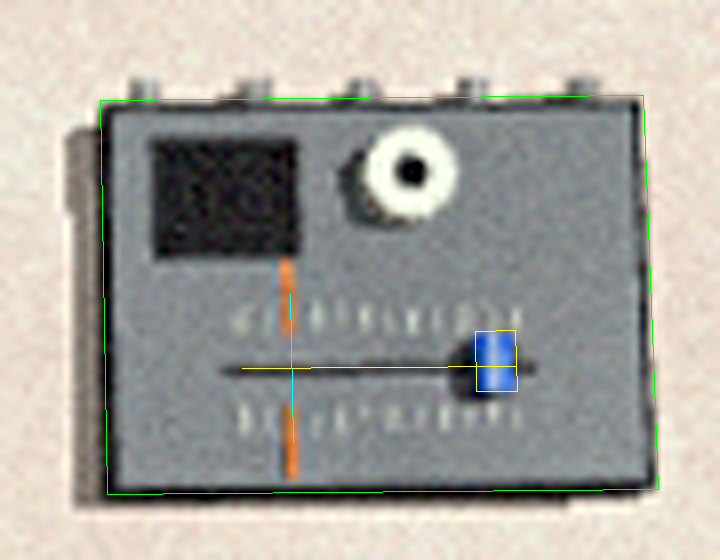

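View pics/o2.png

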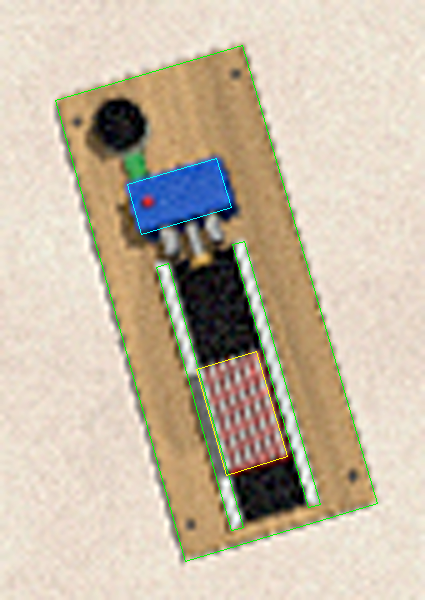

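View pics/o3.png

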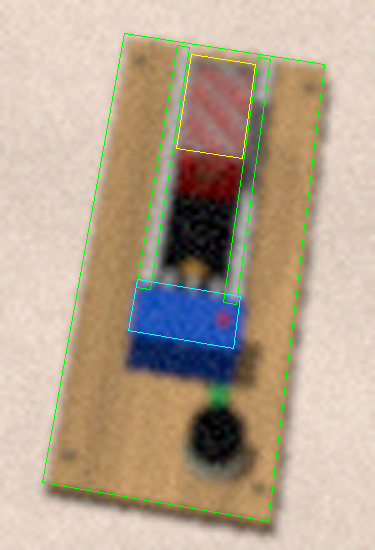

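View pics/o4.png

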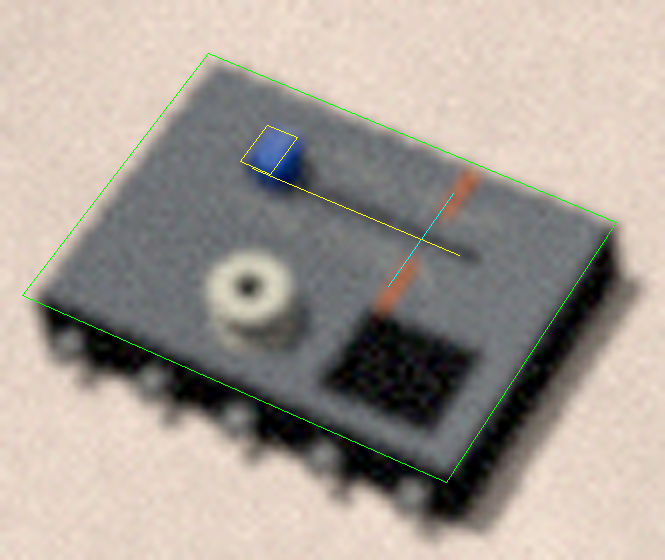

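```bash
python3 -m handwheel '[[1,[0,0,0],[0,7,0]],[1,[0,0,0],[0,7,0]],[1,[0,0,0],[0,7,0]],[0.44,[0,0,0],[0,5.3,0]],[0.44,[-22.9,0,-30.6],[0,0,0]],[0.44,[-22.9,0,-30.6],[0,0,0]],[0.44,[-22.9,0,-30.6],[0,0,0]],[0.44,[-22.9,0,-30.6],[0,0,0]],[0.44,[-22.9,0,-30.6],[0,0,0]],[0.44,[-22.9,0,-30.6],[0,0,0]]]' 15
python3 -m handwheel '[[0.44,[-22.9,0,-30.6],[0,0,0]],[0.44,[-22.9,0,-30.6],[0,0,0]],[0.44,[-22.9,0,-30.6],[0,0,0]],[0.44,[-22.9,0,-30.6],[0,0,0]],[0.44,[0,30,0],[0,0,0]],[0.44,[0,40,0],[0,0,0]],[0.44,[0,30,0],[0,0,0]],[0.44,[0,14,0],[0,0,0]],[0.44,[0,0,0],[0,0,0]],[0.44,[0,0,0],[0,0,0]]]'
```

```text
time_s: 1.33
ee_pos: [396.5, -326.1, 214.2]
ee_rot: [-90.0, 0.0, -179.4]
force: [1.0, -0.0, 0.3]
gripper_width: 47.4
time_s: 2.17
ee_pos: [486.0, -204.2, 99.8]
ee_rot: [-90.0, -0.0, -179.4]
force: [0.2, 0.3, 1.0]
gripper_width: 40.4
```

```bash
python3 -m handwheel '[[0.44,[0,15,0],[0,0,0]],[0.44,[0,15,0],[0,0,0]],[0.44,[0,10,0],[0,0,0]],[0.44,[0,6,0],[0,0,0]],[0.44,[0,2,0],[0,0,0]],[0.3,[0,0,0],[0,0,0]],[0.1,[0,0,0],[0,0,0]],[0.1,[0,0,0],[0,0,0]],[0.1,[0,0,0],[0,0,0]],[0.1,[0,0,0],[0,0,0]]]' 15
python3 - <<'E'
from ov import *
im=env.grab_frame("top");cv2.imwrite("pics/t1.png",im[:,:,::-1])
im=env.grab_frame("scene");cv2.imwrite("pics/s1.png",im[:,:,::-1])
draw("scene","pics/s1.png","pics/s1o.png",(155,90,250,210),5)
E
```

```text
time_s: 3.0
ee_pos: [486.5, -204.2, 52.6]
ee_rot: [-90.0, 0.1, -179.4]
force: [0.2, 0.7, 2.7]
gripper_width: 15.8
```

View pics/s1o.png

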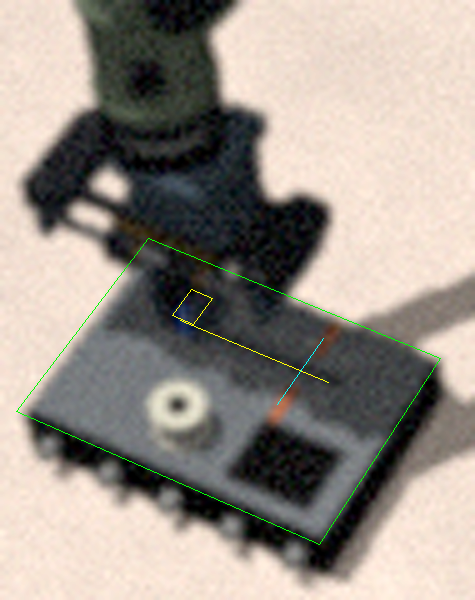

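The scene crop shows the fingers round the blue cap at crop (187,315). The 15.8 mm opening matches the cap's 16 mm, so it is gripped. Next I slide it 79 mm.

```bash
python3 -m handwheel '[[0.1,[0,0,-5],[0,0,0]],[0.1,[0,0,-10],[0,0,0]],[0.1,[0,0,-12],[0,0,0]],[0.1,[0,0,-12],[0,0,0]],[0.1,[0,0,-12],[0,0,0]],[0.1,[0,0,-12],[0,0,0]],[0.1,[0,0,-10],[0,0,0]],[0.1,[0,0,-6],[0,0,0]],[0.1,[0,0,0],[0,0,0]],[0.1,[0,0,0],[0,0,0]]]'
python3 - <<'E'
from ov import *
im=env.grab_frame("scene");cv2.imwrite("pics/s2.png",im[:,:,::-1])
im=env.grab_frame("top");cv2.imwrite("pics/t2.png",im[:,:,::-1])
a=cv2.imread("pics/s2.png")[90:210,155:265];b=cv2.imread("pics/t2.png")[150:240,270:360]
f=lambda i:cv2.convertScaleAbs(cv2.resize(i,(400,400),interpolation=cv2.INTER_CUBIC),alpha=1.8)
cv2.imwrite("pics/c3.png",np.hstack([f(a),f(b)]))
E
```

```text
time_s: 3.93
ee_pos: [485.5, -124.2, 52.6]
ee_rot: [-90.0, 0.1, -179.4]
force: [-0.5, 0.1, 5.9]
gripper_width: 16.1
```

View pics/c3.png

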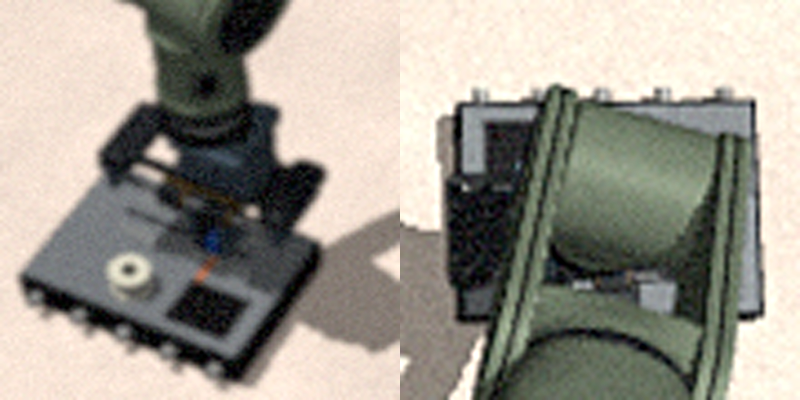

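The blue cap's line lies in line with the orange tape in the scene view, at crop (212,245) next to the tape at (205,272). I'll release and rise, then clear the view.

```bash
python3 -m handwheel '[[0.25,[0,0,0],[0,0,0]],[0.44,[0,0,0],[0,0,0]],[0.44,[0,0,0],[0,0,0]],[0.44,[0,0,0],[0,0,0]],[0.44,[0,-5,0],[0,0,0]],[0.44,[0,-15,0],[0,0,0]],[0.44,[0,-25,0],[0,0,0]],[0.44,[0,-30,0],[0,0,0]],[0.44,[0,-30,0],[0,0,0]],[0.44,[0,-15,0],[0,0,0]]]'
python3 -m handwheel '[[0.44,[0,0,0],[0,-5.4,0]],[0.44,[0,0,0],[0,-5.4,0]],[0.2,[0,0,0],[0,-5.5,0]],[0,[1,0,-36.1],[0,0,0]],[0,[1,0,-36.1],[0,0,0]],[0,[1,0,-36.1],[0,0,0]],[0,[1,0,-36.1],[0,0,0]],[0,[1,0,-36.1],[0,0,0]],[0,[1,0,-36.1],[0,0,0]],[0,[1,0,-36.1],[0,0,0]]]'
python3 - <<'E'
from ov import *
im=env.grab_frame("scene");cv2.imwrite("pics/s3.png",im[:,:,::-1])
im=env.grab_frame("top");cv2.imwrite("pics/t3.png",im[:,:,::-1])
a=cv2.imread("pics/s3.png")[130:210,155:255];b=cv2.imread("pics/t3.png")[160:230,270:360]
f=lambda i:cv2.convertScaleAbs(cv2.resize(i,(400,int(400*i.shape[0]/i.shape[1]))[:2],interpolation=cv2.INTER_CUBIC),alpha=1.8)
A=f(a);B=f(b);h=min(len(A),len(B))
cv2.imwrite("pics/c4.png",cv2.resize(B,None,fx=1.8,fy=1.8,interpolation=cv2.INTER_CUBIC))
cv2.imwrite("pics/c5.png",A)
E
```

```text
time_s: 4.87
ee_pos: [486.6, -125.8, 175.7]
ee_rot: [-89.9, 0.3, -179.4]
force: [0.0, -0.5, 0.2]
gripper_width: 40.2
time_s: 5.7
ee_pos: [404.0, 115.8, 172.3]
ee_rot: [-90.0, 0.0, -163.1]
force: [0.8, -0.1, -0.1]
gripper_width: 0.6
```

View pics/c4.png

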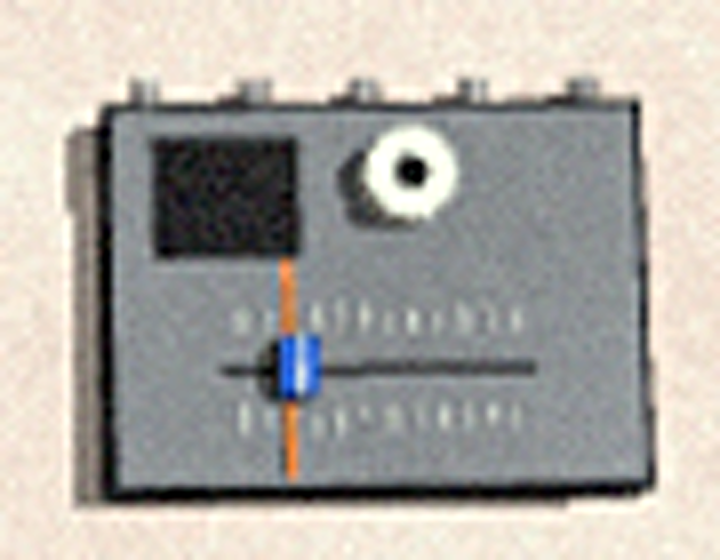

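View pics/c5.png

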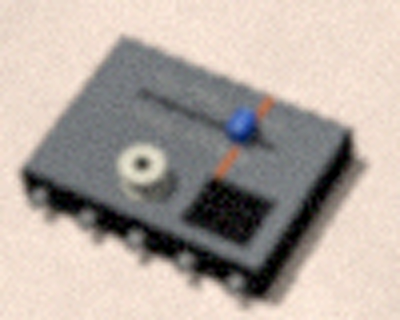

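Run:
```python
from ov import *
import cv2
def cen(n,box,which):
    im=cv2.imread(f"pics/{n}").astype(float);x0,y0,x1,y1=box
    b,g,r=[im[y0:y1,x0:x1,i] for i in range(3)]
    wt=np.clip(b-1.6*r-10,0,None) if which=="blue" else np.clip(r-1.5*b-10,0,None)
    Y,X=np.mgrid[y0:y1,x0:x1];return [(X*wt).sum()/wt.sum(),(Y*wt).sum()/wt.sum()]
# orange: strips top (pre-move and now)
for n in ("t3.png","top0.png"):
    p=cen(n,(300,190,313,203),"o");q=cen(n,(300,211,313,221),"o");print(n,bp("top",p,45),bp("top",q,45))
c=cen("t3.png",(298,198,316,214),"blue");print(c,[bp("top",c,z)for z in (64,66)])
c=cen("s3.png",(205,152,225,170),"blue");print(c,bp("scene",c,60))
# scene orange
import numpy as np
im=cv2.imread("pics/s3.png").astype(float);b,r=im[...,0],im[...,2]
m=(r-1.5*b)>15;Y,X=np.where(m[130:210,155:255]);P=np.c_[X+155,Y+130]
cen2=P.mean(0);print(cen2,len(P));u,s,v=np.linalg.svd(P-cen2)
for t in (-9,9): print(bp("scene",cen2+t*v[0],45))
```

```text
t3.png [ 515.20629129 -124.08939612   45.        ] [ 454.84225376 -125.27404535   45.        ]
top0.png [ 514.91269464 -124.2107544    45.        ] [ 454.8609747  -125.28494646   45.        ]
[np.float64(306.7092401928842), np.float64(205.21438811416658)] [array([ 484.35687246, -125.98023019,   64.        ]), array([ 484.14796806, -125.76587699,   66.        ])]
[np.float64(215.23491098567087), np.float64(161.21558836300477)] [ 485.03541961 -122.7848853    60.        ]
[214.10526316 166.21052632] 19
[ 461.06219266 -123.03057491   45.        ]
[ 527.48490051 -121.88647421   45.        ]
```

Top view: cap at y −125.8, mark at −124.7. The scene view agrees to under 1 mm, so the cap is on the mark. Now I go behind the module with the fingers shut.

```bash
python3 -m handwheel '[[0,[0,0,-20],[0,0,0]],[0,[0,0,-15.7],[0,0,0]],[0,[0,10,0],[0,0,0]],[0,[0,25,0],[0,0,0]],[0,[0,30,0],[0,0,0]],[0,[0,30,0],[0,0,0]],[0,[0,25,0],[0,0,0]],[0,[0,12,0],[0,0,0]],[0,[0,5,0],[0,0,0]],[0,[0,0,0],[0,0,0]]]' 20
python3 - <<'E'
from ov import *
im=env.grab_frame("scene");cv2.imwrite("pics/s4.png",im[:,:,::-1])
draw("scene","pics/s4.png","pics/s4o.png",(240,100,360,220),5)
p=env.state()["ee_pos"];a=np.radians(16.9);d=p[:2]-J['o'];print(p,d@[np.cos(a),np.sin(a)],d@[-np.sin(a),np.cos(a)])
E
```

```text
time_s: 6.63
ee_pos: [394.3, 147.8, 34.2]
ee_rot: [-90.0, -0.1, -163.1]
force: [0.0, 0.3, 0.3]
gripper_width: 0.5
[395.02009244 148.19383504  35.03937033] -113.43852898075453 -2.9570396958373912
```

View pics/s4o.png

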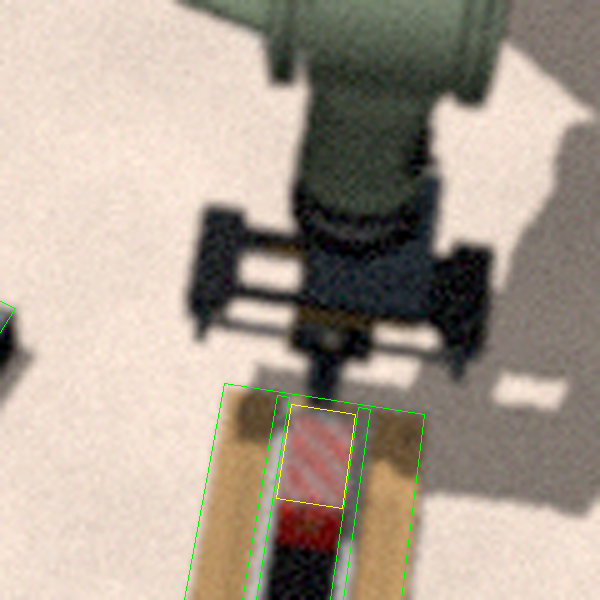

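The closed fingers are centred behind the module, at crop (322,385). I push it toward the contact and stop short of it.

```bash
python3 -m handwheel '[[0,[-5,0,-1.5],[0,0,0]],[0,[-8,0,0],[0,0,0]],[0,[-5,0,0],[0,0,0]],[0,[-4,0,0],[0,0,0]],[0,[-6,0,0],[0,0,0]],[0,[-9,0,0],[0,0,0]],[0,[-9,0,0],[0,0,0]],[0,[-9,0,0],[0,0,0]],[0,[-7,0,0],[0,0,0]],[0,[-4,0,0],[0,0,0]]]'
python3 - <<'E'
from ov import *
im=env.grab_frame("scene");cv2.imwrite("pics/s5.png",im[:,:,::-1])
draw("scene","pics/s5.png","pics/s5o.png",(240,120,350,240),5)
s=env.state();p=s["ee_pos"];a=np.radians(16.9);d=p[:2]-J['o'];print(p,d@[np.cos(a),np.sin(a)],d@[-np.sin(a),np.cos(a)],s["force"])
E
```

```text
time_s: 7.52
ee_pos: [458.7, 169.7, 34.9]
ee_rot: [-90.0, 0.0, -163.1]
force: [-2.5, -1.5, 1.6]
gripper_width: 0.8
[459.06755653 169.77986859  34.89915498] -45.881938010333755 -0.9219678706665125 [ 0.749596   -0.07280915  0.10677889]
```

View pics/s5o.png

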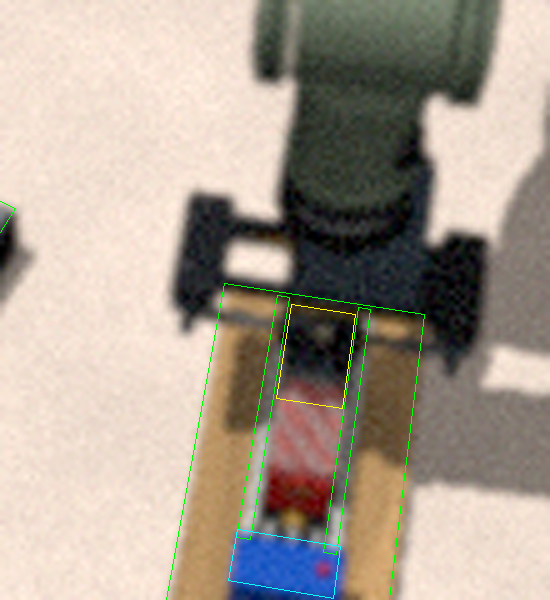

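```bash
python3 -m handwheel '[[0,[-3,0,0],[0,0,0]],[0,[-3,0,0],[0,0,0]],[0,[-3,0,0],[0,0,0]],[0,[-3,0,0],[0,0,0]],[0,[-2,0,0],[0,0,0]],[0,[-1,0,0],[0,0,0]],[0,[-1,0,0],[0,0,0]],[0,[-1,0,0],[0,0,0]],[0,[-1,0,0],[0,0,0]],[0,[-1,0,0],[0,0,0]]]'
```

```text
time_s: 8.4
ee_pos: [475.6, 174.8, 34.9]
ee_rot: [-90.0, 0.0, -163.1]
force: [-1.1, -1.0, -1.2]
gripper_width: 0.4
```

```bash
python3 -m handwheel '[[0,[-1,0,0],[0,0,0]],[0,[-1,0,0],[0,0,0]],[0,[-1,0,0],[0,0,0]],[0,[-0.5,0,0],[0,0,0]],[0,[-0.5,0,0],[0,0,0]],[0,[0,0,0],[0,0,0]],[0,[0,0,0],[0,0,0]],[0,[0,0,0],[0,0,0]],[0,[0,0,0],[0,0,0]],[0,[0,0,0],[0,0,0]]]'
```

```text
time_s: 9.23
ee_pos: [476.8, 175.2, 35.0]
ee_rot: [-90.0, -0.3, -163.1]
force: [-7.1, -2.4, 6.3]
gripper_width: 0.3
```

```bash
python3 -m handwheel '[[0,[-1,0,0],[0,0,0]],[0,[-1,0,0],[0,0,0]],[0,[-1,0,0],[0,0,0]],[0,[-1,0,0],[0,0,0]],[0,[0,0,0],[0,0,0]],[0,[0,0,0],[0,0,0]],[0,[0,0,0],[0,0,0]],[0,[0,0,0],[0,0,0]],[0,[0,0,0],[0,0,0]],[0,[0,0,0],[0,0,0]]]'
```

```text
time_s: 10.07
ee_pos: [478.6, 175.7, 34.9]
ee_rot: [-90.0, -0.5, -163.1]
force: [-10.6, -3.9, 10.4]
gripper_width: 0.3
```

```bash
python3 -m handwheel '[[0,[0,-1,0],[0,0,0]],[0,[0,-1,0],[0,0,0]],[0,[-1,0,0],[0,0,0]],[0,[-1,0,0],[0,0,0]],[0,[-1,0,0],[0,0,0]],[0,[0,0,0],[0,0,0]],[0,[0,0,0],[0,0,0]],[0,[0,0,0],[0,0,0]],[0,[0,0,0],[0,0,0]],[0,[0,0,0],[0,0,0]]]'
python3 - <<'E'
from ov import *
im=env.grab_frame("scene");cv2.imwrite("pics/s6.png",im[:,:,::-1])
draw("scene","pics/s6.png","pics/s6o.png",(260,160,340,250),6)
s=env.state();p=s["ee_pos"];a=np.radians(16.9);d=p[:2]-J['o'];print(p,d@[np.cos(a),np.sin(a)],d@[-np.sin(a),np.cos(a)],s["force"])
E
```

```text
time_s: 10.9
ee_pos: [482.9, 177.0, 35.8]
ee_rot: [-90.0, -0.4, -163.1]
force: [-5.6, -1.1, -1.5]
gripper_width: 0.6
[482.92997406 176.95003812  35.77989918] -20.965668754655084 -0.99830938358437 [-5.5498533  -2.1701593  -0.94984109]
```

View pics/s6o.png

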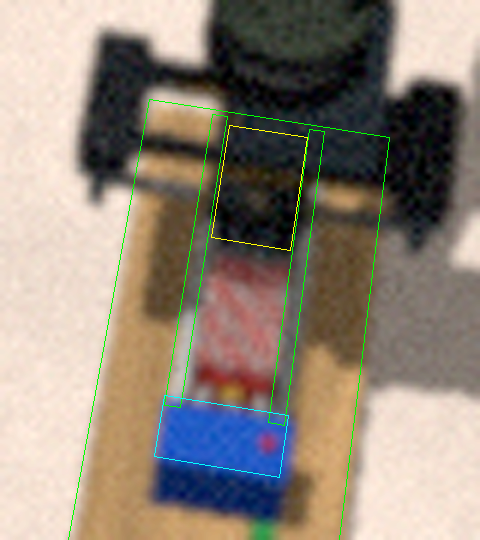

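```bash
python3 -m handwheel '[[0,[-1,0,0],[0,0,0]],[0,[-1,0,0],[0,0,0]],[0,[-1,-0.3,0],[0,0,0]],[0,[-1,0,0],[0,0,0]],[0,[0,0,0],[0,0,0]],[0,[0,0,0],[0,0,0]],[0,[0,0,0],[0,0,0]],[0,[0,0,0],[0,0,0]],[0,[0,0,0],[0,0,0]],[0,[0,0,0],[0,0,0]]]'
```

```text
time_s: 11.78
ee_pos: [485.8, 177.8, 35.8]
ee_rot: [-90.0, -0.5, -163.1]
force: [-7.0, -2.2, -1.9]
gripper_width: 0.6
```

```bash
python3 -m handwheel '[[0,[-1,0,0],[0,0,0]],[0,[-1,0,0],[0,0,0]],[0,[-1,0,0],[0,0,0]],[0,[0,0,0],[0,0,0]],[0,[0,0,0],[0,0,0]],[0,[0,0,0],[0,0,0]],[0,[0,0,0],[0,0,0]],[0,[0,0,0],[0,0,0]],[0,[0,0,0],[0,0,0]],[0,[0,0,0],[0,0,0]]]'
python3 -m handwheel '[[0,[-1,0,0],[0,0,0]],[0,[-1,0,0],[0,0,0]],[0,[0,0,0],[0,0,0]],[0,[0,0,0],[0,0,0]],[0,[0,0,0],[0,0,0]],[0,[0,0,0],[0,0,0]],[0,[0,0,0],[0,0,0]],[0,[0,0,0],[0,0,0]],[0,[0,0,0],[0,0,0]],[0,[0,0,0],[0,0,0]]]'
```

```text
time_s: 12.62
ee_pos: [488.2, 178.5, 35.8]
ee_rot: [-90.0, -0.6, -163.1]
force: [-8.4, -1.4, -0.7]
gripper_width: 0.7
time_s: 13.45
ee_pos: [488.2, 178.6, 35.5]
ee_rot: [-90.0, -0.8, -163.1]
force: [-12.1, -3.5, 2.0]
gripper_width: 0.3
```

```bash
python3 -m handwheel '[[0,[-1,-0.3,0],[0,0,0]],[0,[-1,-0.3,0],[0,0,0]],[0,[-1,-0.2,0],[0,0,0]],[0,[-0.5,0,0],[0,0,0]],[0,[0,0,0],[0,0,0]],[0,[0,0,0],[0,0,0]],[0,[0,0,0],[0,0,0]],[0,[0,0,0],[0,0,0]],[0,[0,0,0],[0,0,0]],[0,[0,0,0],[0,0,0]]]'
python3 - <<'E'
from ov import *
import ov
for n in("scene","top"):
    im=env.grab_frame(n);cv2.imwrite(f"pics/{n}7.png",im[:,:,::-1])
ov.MX=35
draw("scene","pics/scene7.png","pics/s7o.png",(260,160,340,250),6,caploc=35)
draw("scene","pics/scene7.png","pics/s7u.png",(155,130,250,210),6,caploc=35)
s=env.state();p=s["ee_pos"];a=np.radians(16.9);d=p[:2]-J['o'];print(p,d@[np.cos(a),np.sin(a)],d@[-np.sin(a),np.cos(a)],s["force"])
E
```

```text
time_s: 14.28
ee_pos: [488.1, 178.6, 35.6]
ee_rot: [-90.0, -1.3, -163.1]
force: [-17.8, -5.2, 3.5]
gripper_width: 0.1
[488.04436483 178.60252526  35.53811053] -15.591768558479094 -0.903951855484099 [-18.08827811  -4.49251968   3.38230412]
```

View pics/s7o.png

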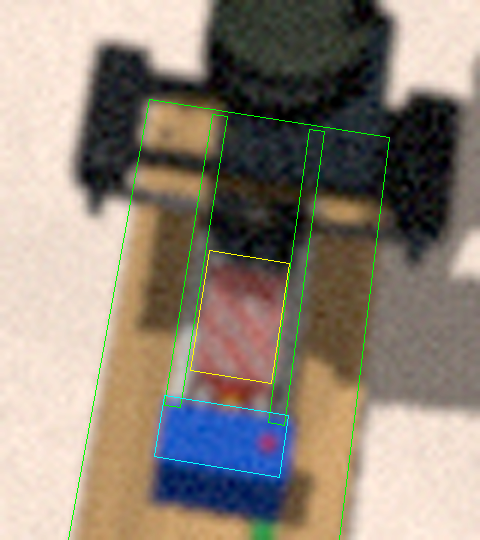

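View pics/scene7.png

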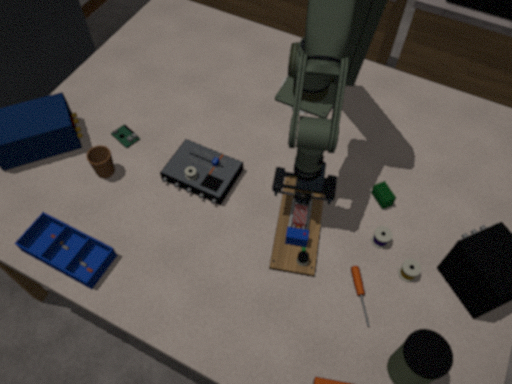

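The module stands hard against the stops: the TCP has stayed at jig x −15.6 while the force rose from 12.6 to 18.6 N. I add a little push, let it settle and recheck the cap.

```bash
python3 -m handwheel '[[0,[-0.5,0,0],[0,0,0]],[0,[-0.5,-0.2,0],[0,0,0]],[0,[0,0,0],[0,0,0]],[0,[0,0,0],[0,0,0]],[0,[0,0,0],[0,0,0]],[0,[0,0,0],[0,0,0]],[0,[0,0,0],[0,0,0]],[0,[0,0,0],[0,0,0]],[0,[0,0,0],[0,0,0]],[0,[0,0,0],[0,0,0]]]'
python3 - <<'E'
import cv2,numpy as np
from h import *
for f in("s3.png","scene7.png"):
    im=cv2.imread("pics/"+f).astype(float)[152:170,205:225];w=np.clip(im[...,0]-1.6*im[...,2]-10,0,None)
    Y,X=np.mgrid[152:170,205:225];print(f,(X*w).sum()/w.sum(),(Y*w).sum()/w.sum())
a=[cv2.resize(cv2.imread("pics/"+f)[170:250,265:340],(390,416),interpolation=cv2.INTER_CUBIC) for f in("scene0.png","scene7.png")]
cv2.imwrite("pics/c8.png",cv2.convertScaleAbs(np.hstack(a),alpha=2.2))
s=env.state();print(s["ee_pos"],s["force"])
E
```

```text
time_s: 15.22
ee_pos: [488.0, 178.6, 35.5]
ee_rot: [-90.0, -1.4, -163.1]
force: [-19.0, -6.0, 4.0]
gripper_width: 0.5
s3.png 215.23491098567087 161.21558836300477
scene7.png 215.30981346309815 161.1662611516626
[488.03406321 178.59774006  35.54150159] [-19.02308813  -5.97740815   4.03874235]
```

View pics/c8.png

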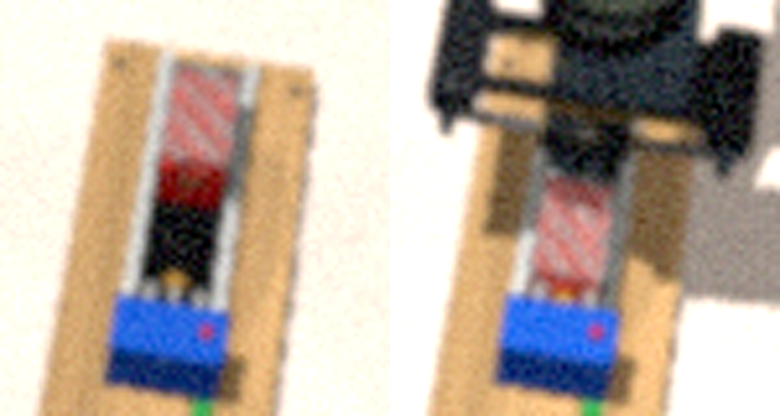

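The right crop shows the module flush under the blue block's edge at (570,285), level and in line with the channel, with its projected outline matching to about 1 px. The force is a steady 20 N, so I hand in.

```bash
python3 -c "
from workcell import env
print(env.job_done()); s=env.state(); print(s['time_s'],s['ee_pos'],s['force'])"
```

```text
the job is handed in; nothing more can be done
None
the job is handed in; nothing more can be done
```

I set the fader on its mark, then pushed the red module onto the stops and handed in with the arm still holding it there. The hand-in reported no verdict.

- **Fader:** I gripped the blue cap and slid it about 79 mm along its slot. After release the top camera put it 1.1 mm to the −y side of the mark, and the scene camera agreed to under 1 mm. The last picture showed the cap had not moved since.
- **Module:** I pushed it with shut fingers through the contact until it stopped moving. The final push was a steady 20 N at the wrist with the tool at 35.5 mm height. The fingers had travelled 13 mm past first contact and stayed put while the force rose from 12.6 to 20 N. I estimate 7 to 10 N of that rests on the stops, but I could not measure it directly.
- **Trouble on the way:** Partway through the contact the tool pressed the module down with about 10 N and it began to stick. Raising the tool 2 mm freed it, leaving 4 N downward at the end.
- **Upright and bystanders:** I judged the module upright only by its outline, which matched the model to about 1 px. In the last full picture the bystanders appeared to be where they started. I checked that by eye only.

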